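Lock the bench clamp with its drive key

ROBOT

A 6-joint arm with a two-finger parallel gripper is mounted at the origin on the work surface; the furniture and walls round the work are solid. World frame = base frame: x ahead of the robot, y to its left, z up, the work surface at z = 0. Lengths are in m, angles in rad, forces in N, time in s.
With the tool pointing down it reaches from about 0.35 to 0.8 m from the base axis. Payload 7.3 kg.
Tool frame: the origin (TCP) lies at the very end of the fingers, on their centre line; the grasp point (between the pads) lies 19 mm behind it (r.grasp_offset is the z of the grasp point in the tool frame, in m); z points along the fingers, y is the direction in which the jaws open and shut (so a half turn about z gives the same grasp; the last joint's range is limited). The gripper opens to 85 mm and grips with 20 to 120 N. Pads are 22 mm wide; open, the fingers measure 114 mm over their backs; the gripper's body (76 mm by 85 mm) begins 54 mm behind the grasp point. The pads swing forward as they close: fully open they stand 13 mm farther back than shut.
Start: joints at [-1.436, 0.342, 1.524, -0, 1.275, -0.146], TCP at [0.146, -0.504, 0.231] pointing down, gripper open.
Joint ranges: [-2.53, 2.53], [-0.77, 2.02], [0.04, 2.7], [-1, 4.14], [0.28, 2.66], [-3.11, 3.11]. Speed limits (rad/s): [2.57, 2.57, 3.14, 3.14, 3.14, 3.14].

INTERFACE

Orientations are given as a unit quaternion [x, y, z, w].
In Python, from plant import r, imaging gives the robot as it stands. The module is installed in compiled form; this text tells all that it offers.
- The arm moves only by the tool play_rows, never from a script. Its argument "steps" is a list of rows, each a list of 3 entries, a list of its own where there are three numbers: the shift along the tool's x, y, z in cm, then the turn about the tool's z in degrees, then the closure, from 0 (fully open) to 1 (shut). In form: [[[tx, ty, tz], turn, gripper], ...]. A call has 1 to 5 rows; each row is the pose to reach, as a shift and turn from the pose commanded when the call began, along the tool's axes at that moment; what a row does not reach only later rows make up. A row lasts 1/12 s, in which the tool goes at most 41.7 mm and 7.16 degrees, less where a joint would pass 70% of its speed; a pose out of reach is approached as far as the arm can. A call with a gripper value outside its range is refused whole. The fingers move at their own pace and stop on an object; "force" is the grip in N (left out, the last holds). Time passes only in rows, so rows that repeat a pose let the fingers close. It gives the time, the measured TCP pose, the force and the opening at its end, in the units of the state.
- r.state(): the state, without advancing time (a new reading comes with each control period).
- imaging.camera(name): name is "scene" or "top"; returns a dict with "image" (384x512x3 uint8, red, green, blue), "range_z" (384x512 float32, m along the optical axis (not along the pixel's ray), 0 where there is no reading), "fx", "fy", "cx", "cy" (pixels), "position" and "attitude" of the camera in the world. Camera axes: x right, y down, z forward; pixel columns grow to the right and rows downward; lengths in m; the calibration is good to about 2 mm. A picture is of the moment at which its call begins.
- r.hand_in(): hands the job in, once; it reports no verdict.
The state is a dict: "t": time; "joints": joint angles; "qd": joint speeds; "joint_efforts": joint torques, N m; "tool_pos": TCP position; "eef_rot": TCP orientation; "contact_force": force on the tool from outside, world axes, zero at the start; "wrist_torque": the same for the moment, N m; "gripper_width": opening from 0.0 (shut) to 1.0 (fully open).
Only numpy, scipy, OpenCV 4.12 (cv2) and the standard library are available. Lean on these libraries where they do the work, as an engineer would, in place of code of your own. Each camera call takes 0.05 s, during which the arm holds its last target. There are 200 camera calls.

TASK

Take the orange-handled drive key out of its wooden stand, put it down the bore of the grey clamp block, and feel for the slot of the spindle inside by turning the key under light downward pressure until its tang drops in and the shoulder sits flush on the block. Then turn key and spindle clockwise (seen from above) until the handle lies in line with the two white marks on the block, and let go, leaving the key fully home. Press gently throughout (never force the key down) and leave the standing dowel pin and the white carton where they are.

Things in the scene. Friction and masses are not known exactly. Their poses are not given: they have to be found in the camera images.
- key_grip (a point): centre of the key's handle, an orange bar 50 mm long (this frame's x) x 14 mm thick (y) x 32 mm high, upright at the start; grip it across the thickness. Neck of 18 mm diameter below it. The flange's top is 26 mm below this point, the shoulder 34 mm, the tang's end 81 mm. The key is the same after a half turn; 0.3 kg
- key_shoulder (a point): centre of the shoulder: flat underside of the key's steel flange (44 mm diameter, 8 mm high); z up along the key. Under it a shank of 30 mm diameter, 21 mm long, then the tang. Home: shoulder on the block's top face
- key_tang (a point): centre of the tang's end, 47 mm below the shoulder: a flat steel blade 24 mm wide (x, in line with the handle) x 7 mm thick (y), 26 mm long, on the key's axis
- stand_top (a point): centre of the top of the fixed wooden stand, 80 mm square and 53 mm high, with a 34 mm hole in which the key hangs upright by its shoulder; the key must rise 47 mm to come clear
- bore_mouth (a point): centre of the bore's mouth in the top face of the fixed grey drive block (100 mm square, top 73 mm over the bench); z up, x along the two white marks, away from the robot towards a ring held in two low jaws (up to 145 mm along +x, 32 mm high). Four bolt heads 4 mm high at the corners. The bore, 32.5 mm wide with a small chamfer, guides the key's shank
- spindle_face (a point): point on the bore's axis 30 mm below its mouth, fixed to the block. The spindle's brass face lies up to 8 mm above or below it (not measured) and has a slot 9 mm wide, 26 mm deep, right across. The slot starts 0.45 to 1.2 rad anticlockwise (from above) of the marks, angle not measured. The face is sprung: gives at 4 N, 6 N more per mm, hard stop after 2.5 mm
- bore_axis (a point): point on the bore's axis at the block's underside. The spindle turns stiffly (0.18 N m) between 0.6 rad clockwise and 1.6 rad anticlockwise of the marks. Pressed with 5 to 10 N the tang slides round on the brass; within about 0.08 rad of the slot the brass springs up round it and the pressure drops. Out of the slot the shoulder stays 6 mm or more off the block
- dowel: bystander: loose steel dowel pin standing upright, 21 mm diameter, 42 mm high; origin at the centre of its underside
- carton: bystander: loose small white carton 86 x 105 x 26 mm; origin at the centre of its underside
Things that resemble listed ones, but are neither listed nor needed, are in the scene too. Of the things shaped like the part that bears key_grip, the bare steel one is meant. Of the things that look like the part that bears bore_mouth, the smaller one is meant.

How it is judged:
By the outcome, as a careful person would: the job done as asked, in the order asked, and still so for the second after the job is handed in, with the robot touching nothing.
It also fails if it takes over 54 s, if anything falls off the work surface, if the arm or the gripper's body presses on something with over 40 N, if the wrist force passes 120 N, or if a joint passes its speed limit or range.

## Working session

There is one attempt and no reset: what is moved stays moved. The work goes in short steps, Python scripts to look and compute and a tool call to move; the robot and the scene stay as the last step left them, time stands still between calls to the robot, and variables do not carry over. Pictures are saved under pics/ and viewed, about 8 in all and at most 12, crops included, and the job is handed in when it is done.

Besides the shell and the picture viewer there is one more tool, called after "Call:" by a JSON object that holds its "name" and its "arguments", one argument or row to a line. play_rows: Moves the arm, as the interface text tells. Its arguments: {"type":"object","properties":{"steps":{"type":"array"},"force":{"type":"number"}},"required":["steps"]}

```bash
mkdir -p pics; cat > h.py <<'E'
import numpy as np, cv2
from scipy.spatial.transform import Rotation as R
from plant import r, imaging
def rot(c):
    a=np.array(c["attitude"],float)
    return a if a.shape==(3,3) else R.from_quat(a).as_matrix()
def pts(c):
    z=c["range_z"]; v,u=np.mgrid[:z.shape[0],:z.shape[1]]
    p=np.stack([(u-c["cx"])/c["fx"]*z,(v-c["cy"])/c["fy"]*z,z],-1)
    return p@rot(c).T+np.array(c["position"])
def ray(c,u,v,h):
    d=rot(c)@np.array([(u-c["cx"])/c["fx"],(v-c["cy"])/c["fy"],1]); o=np.array(c["position"])
    return o+d*(h-o[2])/d[2]
E
python3 - <<'E'
from h import *
import pickle
for n in("scene","top"):
    c=imaging.camera(n); pickle.dump(c,open(n+"0.pkl","wb"))
    cv2.imwrite(f"pics/{n}0.png",cv2.resize(c["image"][...,::-1],(768,576)))
    print(n,c["position"],c["attitude"],c["fx"],c["cx"],c["cy"])
print(r.state(), r.grasp_offset)
E
```

```text
scene [-0.09237978  1.08879998  0.83146738] [-0.18902129  0.85431029 -0.47220607  0.10698741] 496.80378963666544 267.20616362522617 197.0767383468577
top [ 0.23313568 -0.03447263  1.45838778] [ 0.71434008 -0.69646648  0.04600953 -0.05035684] 439.0587520466376 255.90736990478143 187.07807747889348
{'t': 0.1, 'joints': array([-1.43600732e+00,  3.42649295e-01,  1.52489664e+00,  3.69679245e-05,
        1.27543106e+00, -1.45976647e-01]), 'qd': array([-5.88585205e-05, -1.54812429e-03, -1.17508550e-03, -8.51737369e-04,
       -8.91699250e-04,  1.02570212e-03]), 'joint_efforts': array([ 1.36682003e-03, -4.34448659e+01, -2.46489966e+01, -1.33325070e-04,
        4.66357917e-03,  1.00881752e-05]), 'tool_pos': array([ 0.14546888, -0.50407593,  0.23070609]), 'eef_rot': array([ 9.90163020e-01,  1.39916814e-01,  2.15513727e-05, -6.92059281e-04]), 'contact_force': array([-0.44408619, -0.85255238, -0.13863291]), 'wrist_torque': array([ 0.0395697,  0.0096944, -0.0104457]), 'gripper_width': 0.998249378570892} -0.0187
```

View pics/scene0.png

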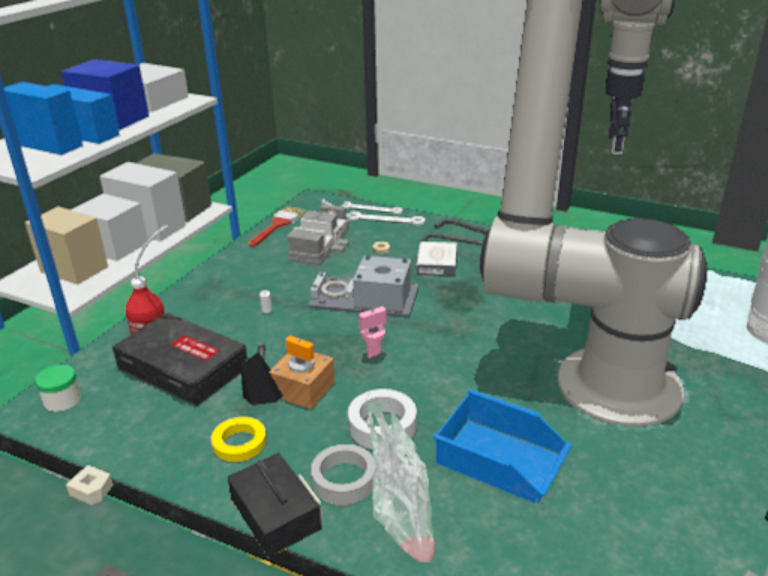

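View pics/top0.png

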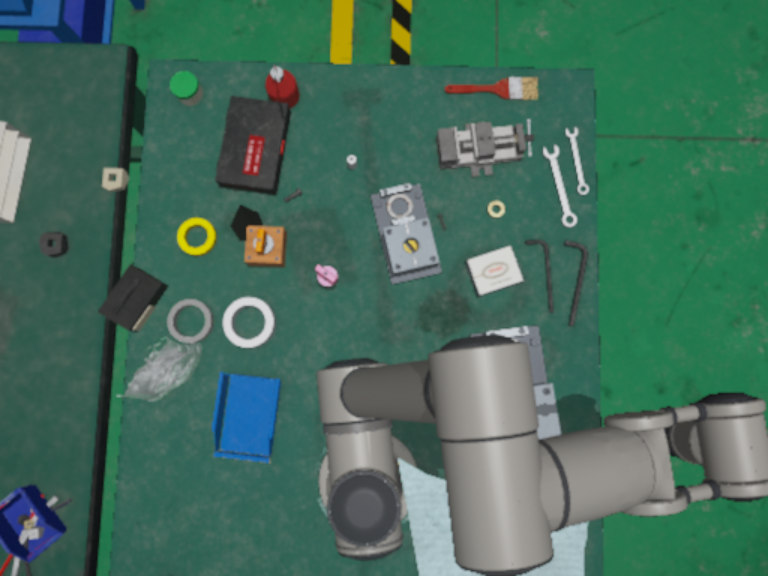

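The scene view shows the orange-handled key in the wooden stand at (300,355), a pink look-alike at (372,330), and the grey block with jaws at (383,280). In the top view these are at (265,243), (325,275) and (410,245). A second grey block, partly under the arm, is at (530,370).

I'll measure them and crop.

```bash
cat > m.py <<'E'
from h import *
import pickle
T=pickle.load(open("top0.pkl","rb"));S=pickle.load(open("scene0.pkl","rb"))
for n,c in(("top",T),("scene",S)):
    P=pts(c); hsv=cv2.cvtColor(c["image"],cv2.COLOR_RGB2HSV)
    m=((hsv[...,0]>8)&(hsv[...,0]<20)&(hsv[...,1]>200)&(hsv[...,2]>150)&(P[...,2]>.06)&(P[...,0]>.2)).astype(np.uint8)
    k,l,st,ce=cv2.connectedComponentsWithStats(m)
    for i in range(1,k):
        if st[i,4]>15:
            q=P[l==i]; print(n,"orange",st[i],ce[i],np.median(q,0),q.min(0),q.max(0))
            v,u=np.nonzero(l==i);print(cv2.minAreaRect(np.stack([u,v],1).astype(np.float32)))
    # block tops
    m=((abs(P[...,2]-.073)<.005)&(hsv[...,1]<90)&(P[...,0]>.2)).astype(np.uint8)
    k,l,st,ce=cv2.connectedComponentsWithStats(m)
    for i in range(1,k):
        if st[i,4]>80:
            q=P[l==i]; print(n,"z73",st[i],ce[i].round(1),np.median(q,0).round(4),[ (np.array(x).round(4)) for x in cv2.minAreaRect(q[:,:2].astype(np.float32))])
    # wood top
    m=((abs(P[...,2]-.053)<.006)&(hsv[...,0]<20)&(hsv[...,1]>100)&(P[...,0]>.2)).astype(np.uint8)
    k,l,st,ce=cv2.connectedComponentsWithStats(m)
    for i in range(1,k):
        if st[i,4]>80:
            q=P[l==i]; print(n,"wood",st[i],ce[i].round(1),np.median(q,0).round(4),[ (np.array(x).round(4)) for x in cv2.minAreaRect(q[:,:2].astype(np.float32))])
def crop(c,u0,v0,w,h,s): return cv2.resize(c["image"][v0:v0+h,u0:u0+w,::-1],None,fx=s,fy=s,interpolation=cv2.INTER_CUBIC)
a=crop(T,155,140,40,40,9);b=crop(T,240,115,60,80,6);d=crop(S,175,215,60,60,6);e=crop(S,205,160,80,50,5); 
im=np.zeros((600,800,3),np.uint8)
for x,(px,py) in((a[:300],(0,0)),(b[:480,:360],(400,0)),(d[:300],(0,300))):
    im[py:py+x.shape[0],px:px+x.shape[1]]=x
cv2.imwrite("pics/crop1.png",im)
E
python3 m.py
```

```text
top orange [171 153   6  15  22] [174.13636364 161.22727273] [0.49402768 0.23603668 0.10134683] [0.47488701 0.23284706 0.0902788 ] [0.52044695 0.24308589 0.10890668]
((174.38677978515625, 160.39622497558594), (2.8845713138580322, 14.56021785736084), 15.945395469665527)
top z73 [314  82  16  23 199] [321.1  93.4] [ 0.7369 -0.2286  0.075 ] [array([ 0.7402, -0.2305]), array([0.0762, 0.0441]), np.float64(7.632)]
top z73 [291  85  16  23 154] [298.4  96.3] [ 0.7271 -0.1543  0.0702] [array([ 0.7283, -0.1558]), array([0.0726, 0.0414]), np.float64(8.8543)]
top z73 [  0  87  12  48 308] [  4.1 105.8] [0.6774 0.8088 0.0728] [array([0.657, 0.812]), array([0.0319, 0.1594]), np.float64(84.8284)]
top z73 [255 146  37  37 787] [273.3 163.6] [ 0.501  -0.0771  0.0737] [array([ 0.5008, -0.077 ]), array([0.1012, 0.0999]), np.float64(14.6595)]
top z73 [ 65 177  42  43 786] [ 86.2 198.5] [0.3732 0.5138 0.0722] [array([0.3731, 0.5151]), array([0.0886, 0.1213]), np.float64(60.1082)]
top wood [163 150  26  26 386] [175.4 163.7] [0.4916 0.2394 0.0535] [array([0.4999, 0.2409]), array([0.0838, 0.0804]), np.flo
[... 309 characters left out ...]
10 124] [212.2 146.2] [ 0.7323 -0.2181  0.0744] [array([ 0.739 , -0.2282]), array([0.0783, 0.0491]), np.float64(12.3909)]
scene z73 [193 152  24  10 121] [204.6 156. ] [ 0.723  -0.1565  0.07  ] [array([ 0.726 , -0.1535]), array([0.0728, 0.0502]), np.float64(8.0492)]
scene z73 [235 171  39  21 551] [254.6 180.8] [ 0.4978 -0.0707  0.0743] [array([ 0.4991, -0.0774]), array([0.1018, 0.1089]), np.float64(14.7292)]
scene z73 [ 152  302   62   56 1728] [182.1 329.5] [0.3653 0.5214 0.0722] [array([0.3707, 0.5141]), array([0.0879, 0.125 ]), np.float64(59.9767)]
scene wood [179 236  43  23 434] [200.9 247.2] [0.4805 0.2603 0.0537] [array([0.4964, 0.2438]), array([0.085 , 0.0835]), np.float64(89.7395)]
```

View pics/crop1.png

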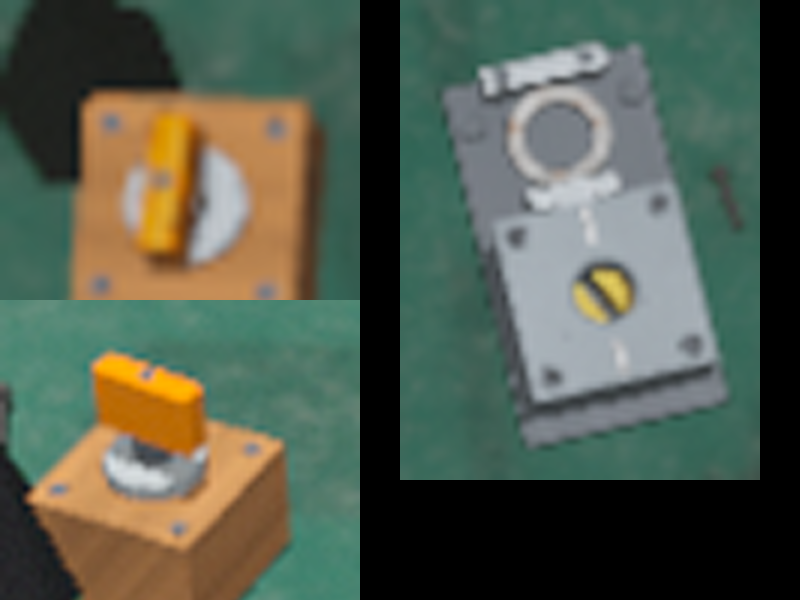

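The crop confirms the choices.
- **Key:** the orange handle with a bare steel flange in the stand, not the pink one.
- **Block:** its top measures 100 × 100 mm, so it is the specified smaller one. The brass slot is visible, at about 45° in the image.

Next I'll refine the handle, bore and slot.

```bash
cat > m2.py <<'E'
from h import *
import pickle
T=pickle.load(open("top0.pkl","rb"));S=pickle.load(open("scene0.pkl","rb"))
def up(c,u0,v0,w,h,s=8): return cv2.resize(c["image"][v0:v0+h,u0:u0+w],None,fx=s,fy=s,interpolation=cv2.INTER_CUBIC)
def w(c,uv,u0,v0,z,s=8): return np.array([ray(c,u0+(a+.5)/s-.5,v0+(b+.5)/s-.5,z)[:2] for a,b in uv])
def comp(m,uvc=None):
    k,l,st,ce=cv2.connectedComponentsWithStats(m.astype(np.uint8)); i=1+np.argmax(st[1:,4]); return l==i
# handle
for c,(u0,v0,ww,hh) in ((T,(155,140,40,40)),):
    im=up(c,u0,v0,ww,hh); hs=cv2.cvtColor(im,cv2.COLOR_RGB2HSV).astype(int)
    for lo in(150,190,210):
        m=comp((hs[...,0]>8)&(hs[...,0]<24)&(hs[...,1]>lo)&(hs[...,2]>170)); v,u=np.nonzero(m)
        q=w(c,np.stack([u,v],1)[::3],u0,v0,.103); print("handle",lo,[np.array(x).round(4) for x in cv2.minAreaRect(q.astype(np.float32))])
        d=q-q.mean(0);ev=np.linalg.svd(d,full_matrices=False)[2][0];print("pca",q.mean(0),np.degrees(np.arctan(ev[1]/ev[0])))
# flange: low-saturation bright
m=comp((hs[...,1]<70)&(hs[...,2]>110)); v,u=np.nonzero(m); q=w(T,np.stack([u,v],1),u0,v0,.061)
print("flange",q.min(0),q.max(0)); hull=cv2.convexHull(q.astype(np.float32)); print(cv2.minEnclosingCircle(hull))
# wood
for c,z,(u0,v0,ww,hh) in ((T,.053,(155,140,40,40)),(S,.053,(175,230,60,60))):
    P=pts(c); hv=cv2.cvtColor(c["image"],cv2.COLOR_RGB2HSV)
    m=(abs(P[...,2]-.053)<.004); m[:v0]=0;m[v0+hh:]=0;m[:,:u0]=0;m[:,u0+ww:]=0
    m&=(hv[...,0]<20)&(hv[...,1]>90); m=comp(m);v,u=np.nonzero(m);q=np.array([ray(c,a,b,z)[:2] for a,b in zip(u,v)])
    print("stand",[np.array(x).round(4) for x in cv2.minAreaRect(q.astype(np.float32))])
# bore
u0,v0=240,115; im=up(T,u0,v0,60,80); hs=cv2.cvtColor(im,cv2.COLOR_RGB2HSV).astype(int)
vv,uu=np.mgrid[:im.shape[0],:im.shape[1]]; cu,cv_=(605-400)/6*8,292/6*8
near=np.hypot(uu-cu,vv-cv_)<60
hole=comp(near&((hs[...,1]>110)|(hs[...,2]<105))); v,u=np.nonzero(hole); q=w(T,np.stack([u,v],1),u0,v0,.073)
print("hole",q.mean(0),q.min(0),q.max(0),[np.array(x).round(4) for x in cv2.minAreaRect(q.astype(np.float32))])
er=cv2.erode(hole.astype(np.uint8),np.ones((9,9)))>0
for z,t in((.043,90),(.043,110)):
    mm=er&(hs[...,2]<t)&(np.hypot(uu-u.mean(),vv-v.mean())<45)
    mm=comp(mm); b,a=np.nonzero(mm); q=w(T,np.stack([a,b],1),u0,v0,z); d=q-q.mean(0);ev=np.linalg.svd(d,full_matrices=False)[2][0]
    print("slot",mm.sum(),q.mean(0),np.degrees(np.arctan2(ev[1],ev[0])),[np.array(x).round(4) for x in cv2.minAreaRect(q.astype(np.float32))])
for n,c,(u0,v0,ww,hh) in(("T",T,(245,135,60,60)),("S",S,(220,160,70,40))):
    P=pts(c); m=abs(P[...,2]-.073)<.004; k=np.zeros_like(m);k[v0:v0+hh,u0:u0+ww]=1; m=comp(m&k); v,u=np.nonzero(m); q=np.array([ray(c,a,b,.073)[:2] for a,b in zip(u,v)])
    print("block",n,[np.array(x).round(4) for x in cv2.minAreaRect(q.astype(np.float32))])
# dowel
for c,n,(u,v) in((T,"T",(234,107)),(S,"S",(177,200))):
    P=pts(c); print("dowel",n,P[v,u]); 
E
python3 m2.py
```

```text
handle 150 [array([0.4994, 0.2417]), array([0.0212, 0.0543]), np.float64(78.6128)]
pca [0.50188967 0.24022561] -5.035885394070635
handle 190 [array([0.4989, 0.2403]), array([0.0153, 0.0498]), np.float64(83.2123)]
pca [0.50023693 0.23940014] -4.411109924894468
handle 210 [array([0.5064, 0.2389]), array([0.0138, 0.0329]), np.float64(84.7217)]
pca [0.51172122 0.23802456] 9.406791906725529
flange [0.47790826 0.21731179] [0.5200933  0.23850064]
((0.49900078773498535, 0.2340589016675949), 0.021404821425676346)
stand [array([0.4995, 0.2412]), array([0.0807, 0.0824]), np.float64(89.3652)]
stand [array([0.4952, 0.2431]), array([0.0869, 0.0844]), np.float64(89.9445)]
hole [ 0.50508132 -0.08090048] [ 0.48940107 -0.09327927] [ 0.51751584 -0.06475368] [array([ 0.5059, -0.0817]), array([0.0303, 0.0215]), np.float64(43.838)]
slot 34 [ 0.50875759 -0.07610295] -135.79942748713526 [array([ 0.5088, -0.0761]), array([0.0058, 0.0009]), np.float64(45.8047)]
slot 136 [ 0.50557541 -0.07898996] -142.42444136606173 [array([ 0.5058, -0.0788]), array([0.0138, 0.0022]), np.float64(38.0966)]
block T [array([ 0.5005, -0.077 ]), array([0.1013, 0.0997]), np.float64(14.6699)]
block S [array([ 0.498 , -0.0759]), array([0.102 , 0.1109]), np.float64(15.1209)]
dowel T [0.69890463 0.05751591 0.0315739 ]
dowel S [0.69057755 0.06384636 0.03222723]
```

```bash
cat >> h.py <<'E'
def yaw(s): 
    x=R.from_quat(s["eef_rot"]).as_matrix()[:,0]; return np.degrees(np.arctan2(x[1],x[0]))
def go(x,y,z,psi=None):
    """cm shift in tool axes and degrees turn from measured pose"""
    s=r.state(); M=R.from_quat(s["eef_rot"]).as_matrix(); d=M.T@(np.array([x,y,z])-s["tool_pos"])*100
    t=None if psi is None else -(psi-yaw(s)); print("pos",np.array(s["tool_pos"]).round(4),"yaw",round(yaw(s),2),"F",s["contact_force"].round(1),"t",s["t"],"shift cm",d.round(2),"turn",t,"j",s["joints"].round(2))
E
python3 - <<'E'
from h import *
import pickle
T=pickle.load(open("top0.pkl","rb"));S=pickle.load(open("scene0.pkl","rb"))
P=pts(S);h=cv2.cvtColor(S["image"],cv2.COLOR_RGB2HSV)
b=np.zeros(P.shape[:2],bool);b[222:245,188:212]=1
m=b&(h[...,0]>8)&(h[...,0]<20)&(h[...,1]>200)&(P[...,2]>.075)&(P[...,2]<.097)
q=P[m];x=q[:,:2];d=x-np.median(x,0);k=abs(d[:,1])<.006;p=np.polyfit(x[k,0],x[k,1],1);print("face yaw",np.degrees(np.arctan(p[0])),"y at .4995",np.polyval(p,.4995),k.sum(),x[k,0].min(),x[k,0].max())
for c in(T,S):
    P=pts(c);m=(P[...,0]>.50)&(P[...,0]<.62)&(P[...,1]>.25)&(P[...,1]<.36)&(P[...,2]>.01)&(P[...,2]<.3)
    q=P[m];print("cone",q.min(0),q.max(0), q[q[:,2].argmax()])
    m=(P[...,0]>.38)&(P[...,0]<.48)&(P[...,1]>.06)&(P[...,1]<.16)&(P[...,2]>.02);q=P[m];print("pink",q.min(0),q.max(0))
go(.4995,.2405,.22,-6)
E
```

```text
face yaw -2.533860386936099 y at .4995 0.24710353776393335 107 0.4689174157708499 0.5206707817733249
cone [0.50058207 0.25065185 0.01016435] [0.61993822 0.35963963 0.08920633] [0.5555095  0.2799542  0.08920633]
pink [0.41087087 0.07791849 0.04647918] [0.45247663 0.12197825 0.10338485]
cone [0.50032548 0.25009595 0.01070719] [0.58223163 0.35971156 0.08868804] [0.50162041 0.25061729 0.08868804]
pink [0.40725982 0.07655329 0.02005145] [0.4485755  0.12909212 0.1027485 ]
pos [ 0.1455 -0.5041  0.2307] yaw 16.09 F [-0.4 -0.9 -0.1] t 0.1 shift cm [ 54.65 -61.73   1.17] turn 22.086059993156443 j [-1.44  0.34  1.52  0.    1.28 -0.15]
```

Call:
{"name": "play_rows", "arguments": {
  "steps": [
    [[3.6,-2,0],0,0.4],
    [[7.2,-4,0],0,0.4],
    [[10.8,-6,0],0,0.4],
    [[14.4,-8,0],0,0.4],
    [[18,-10,0],0,0.4]
  ]
}}

```text
t: 0.52
tool_pos: [0.2915, -0.3568, 0.231]
eef_rot: [0.99, 0.14, -0.0, -0.0]
contact_force: [1.4, -0.4, -0.3]
gripper_width: 0.602
```

Call:
{"name": "play_rows", "arguments": {
  "steps": [
    [[3.6,-2,0],0,0.4],
    [[7.2,-4,0],0,0.4],
    [[10.8,-6,0],0,0.4],
    [[14.4,-8,0],0,0.4],
    [[18,-10,0],0,0.4]
  ]
}}

```text
t: 0.93
tool_pos: [0.4369, -0.2106, 0.2311]
eef_rot: [0.99, 0.14, -0.0, -0.0]
contact_force: [0.9, -0.3, -0.2]
gripper_width: 0.603
```

Call:
{"name": "play_rows", "arguments": {
  "steps": [
    [[1.5,-3.5,0],0,0.4],
    [[3,-7,0],0,0.4],
    [[4.5,-10.5,0],0,0.4],
    [[6.2,-13.9,0],0,0.4],
    [[7.5,-17,0],0,0.4]
  ]
}}

```text
t: 1.35
tool_pos: [0.4609, -0.0261, 0.2311]
eef_rot: [0.99, 0.14, -0.0, -0.0]
contact_force: [0.0, 0.4, 0.6]
gripper_width: 0.6
```

Call:
{"name": "play_rows", "arguments": {
  "steps": [
    [[1.5,-3.5,0],0,0.4],
    [[3,-7,0],0,0.4],
    [[4.5,-10.5,0],0,0.4],
    [[6.2,-13.9,0],0,0.4],
    [[7.5,-17,0],0,0.4]
  ]
}}

```text
t: 1.77
tool_pos: [0.4858, 0.1581, 0.231]
eef_rot: [0.99, 0.14, -0.0, -0.0]
contact_force: [1.2, -1.0, -0.0]
gripper_width: 0.602
```

```bash
python3 -c "
from h import *
go(.499,.2405,.15,-4.5)"
```

```text
pos [0.4858 0.1581 0.231 ] yaw 16.12 F [ 1.2 -1.  -0. ] t 1.7667 shift cm [ 3.56 -7.55  8.1 ] turn 20.621117716529447 j [0.16 0.32 1.56 0.   1.26 1.45]
```

Call:
{"name": "play_rows", "arguments": {
  "steps": [
    [[1.2,-2.5,2],5,0.4],
    [[2.4,-5,4],10,0.4],
    [[3.56,-7.55,6],15,0.4],
    [[3.56,-7.55,8.1],20.6,0.4],
    [[3.56,-7.55,8.1],20.6,0.4]
  ]
}}

```text
t: 2.18
tool_pos: [0.4964, 0.2387, 0.1457]
eef_rot: [0.999, -0.04, -0.004, 0.002]
contact_force: [-0.6, -0.9, -0.6]
gripper_width: 0.601
```

```bash
python3 -c "
from h import *
go(.499,.2405,.072,-4.5)
c=imaging.camera('scene');t=imaging.camera('top')
a=cv2.resize(c['image'][170:280,150:260,::-1],(400,400));b=cv2.resize(t['image'][135:190,145:200,::-1],(400,400));cv2.imwrite('pics/g1.png',np.hstack([a,b]))"
```

```text
pos [0.4964 0.2387 0.1457] yaw -4.56 F [-0.6 -0.9 -0.6] t 2.1833 shift cm [ 0.3  -0.22  7.37] turn -0.06241490955672546 j [ 0.31  0.47  1.57 -0.    1.11  1.96]
```

View pics/g1.png

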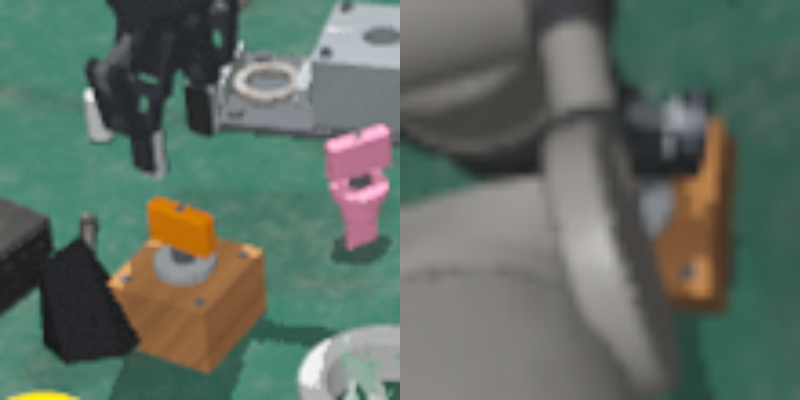

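The view shows the open fingers straddling the handle from above, at crop (150,165) and (205,130), with the orange bar at (180,225). I'll descend partway and check how the pose settles.

Call:
{"name": "play_rows", "arguments": {
  "steps": [
    [[0,0,1.5],0,0.4],
    [[0,0,3],0,0.4],
    [[0,0,3],0,0.4],
    [[0,0,3],0,0.4]
  ]
}}

```text
t: 2.62
tool_pos: [0.4996, 0.2374, 0.1214]
eef_rot: [0.999, -0.039, 0.0, -0.0]
contact_force: [1.3, -0.1, 1.2]
gripper_width: 0.598
```

```bash
python3 -c "
from h import *
go(.499,.2405,.072,-4.5)"
```

```text
pos [0.4996 0.2374 0.1214] yaw -4.48 F [ 1.3 -0.1  1.2] t 2.6167 shift cm [-0.09 -0.3   4.94] turn 0.019404317538839422 j [ 0.31  0.5   1.6  -0.    1.04  1.95]
```

Call:
{"name": "play_rows", "arguments": {
  "steps": [
    [[-0.1,-0.3,1.5],0,0.4],
    [[-0.1,-0.3,3],0,0.4],
    [[-0.1,-0.3,4.5],0,0.4],
    [[-0.1,-0.3,4.9],0,0.4],
    [[-0.1,-0.3,4.9],0,0.4]
  ]
}}

```text
t: 3.03
tool_pos: [0.4986, 0.2409, 0.0717]
eef_rot: [0.999, -0.039, -0.0, 0.0]
contact_force: [0.3, -0.2, 0.6]
gripper_width: 0.6
```

Call:
{"name": "play_rows", "arguments": {
  "force": 60,
  "steps": [
    [[0,0,0],0,0.7],
    [[0,0,0],0,0.9],
    [[0,0,0],0,1],
    [[0,0,0],0,1],
    [[0,0,0],0,1]
  ]
}}

```text
t: 3.45
tool_pos: [0.4992, 0.2413, 0.0725]
eef_rot: [0.999, -0.039, 0.001, -0.0]
contact_force: [-1.4, -1.5, 6.3]
gripper_width: 0.154
```

```bash
python3 -c "
from h import *
go(.499,.2405,.132,-4.5);s=r.state();print(s['wrist_torque'],s['gripper_width'])"
```

```text
pos [0.4992 0.2413 0.0725] yaw -4.5 F [-1.4 -1.5  6.3] t 3.45 shift cm [ 0.    0.08 -5.95] turn -0.004110416483297463 j [ 0.31  0.57  1.64 -0.    0.93  1.96]
[-0.05589169  0.0800393  -0.02108313] 0.15392325073240065
```

Call:
{"name": "play_rows", "arguments": {
  "steps": [
    [[0,0,-1],0,1],
    [[0,0,-2.5],0,1],
    [[0,0,-4],0,1],
    [[0,0,-5.5],0,1],
    [[0,0,-7],0,1]
  ]
}}

```text
t: 3.87
tool_pos: [0.498, 0.2411, 0.1421]
eef_rot: [0.999, -0.039, -0.0, 0.0]
contact_force: [-0.2, 0.1, -1.9]
gripper_width: 0.156
```

Call:
{"name": "play_rows", "arguments": {
  "steps": [
    [[0,0,-2],0,1],
    [[0,0,-4],0,1],
    [[0,0,-6],0,1],
    [[0,0,-6],0,1],
    [[0,0,-6],0,1]
  ]
}}

```text
t: 4.28
tool_pos: [0.4985, 0.2413, 0.2019]
eef_rot: [0.999, -0.039, 0.001, -0.0]
contact_force: [-1.0, -0.6, -3.8]
gripper_width: 0.154
```

```bash
python3 -c "
from h import *
go(.5,-.077,.2,58)
s=r.state();print(s['wrist_torque'],s['gripper_width'])
c=imaging.camera('scene');t=imaging.camera('top')
a=cv2.resize(c['image'][150:260,150:260,::-1],(500,500));cv2.imwrite('pics/g2.png',a)"
```

```text
pos [0.4985 0.2413 0.2019] yaw -4.5 F [-1.  -0.6 -3.8] t 4.2833 shift cm [ 2.65 31.72  0.17] turn -62.5049846769545 j [ 0.31  0.42  1.49 -0.    1.23  1.96]
[-0.00225936  0.00179671  0.07484114] 0.15433767828027914
```

View pics/g2.png

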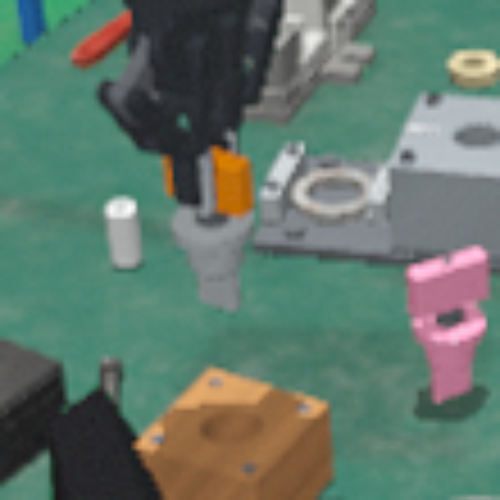

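Picture 5 shows the key held upright in the pads, with the flange at (210,230) and the tang end at (225,300). The stand is empty. Next I'll carry the key over the block.

Call:
{"name": "play_rows", "arguments": {
  "steps": [
    [[0.5,3.9,0],0,1],
    [[1,7.8,0],0,1],
    [[1.5,11.7,0],0,1],
    [[2,15.6,0],0,1],
    [[2.5,19.5,0],0,1]
  ]
}}

```text
t: 4.8
tool_pos: [0.5068, 0.0433, 0.1996]
eef_rot: [0.999, -0.039, -0.002, -0.0]
contact_force: [1.2, -0.1, -3.0]
gripper_width: 0.152
```

Call:
{"name": "play_rows", "arguments": {
  "steps": [
    [[0,3.1,0],-6,1],
    [[0,6.1,0],-12,1],
    [[0.1,9.1,0],-18,1],
    [[0.1,12.1,0],-25,1],
    [[0.1,12.1,0],-31,1]
  ]
}}

```text
t: 5.22
tool_pos: [0.4984, -0.0805, 0.1996]
eef_rot: [0.973, 0.23, -0.002, 0.0]
contact_force: [-0.1, -0.7, -3.2]
gripper_width: 0.155
```

Call:
{"name": "play_rows", "arguments": {
  "steps": [
    [[0,0,0.5],-6.5,1],
    [[0,0,1],-13,1],
    [[0,0,2],-19.5,1],
    [[0,0,2.5],-26,1],
    [[0,0,2.5],-31.5,1]
  ]
}}

```text
t: 5.63
tool_pos: [0.4977, -0.0754, 0.1734]
eef_rot: [0.873, 0.487, -0.002, -0.002]
contact_force: [0.0, -0.2, -3.1]
gripper_width: 0.152
```

Call:
{"name": "play_rows", "arguments": {
  "steps": [
    [[0,0,0],0,1],
    [[0,0,0],0,1],
    [[0,0,0],0,1]
  ]
}}

```text
t: 5.88
tool_pos: [0.4992, -0.0757, 0.1757]
eef_rot: [0.875, 0.484, -0.0, -0.0]
contact_force: [0.2, -0.1, -2.4]
gripper_width: 0.151
```

```bash
python3 -c "
from h import *
import pickle
go(.5,-.077,.175,58)
s=r.state();print(s['wrist_torque'],s['gripper_width'])
c=imaging.camera('scene');t=imaging.camera('top')
pickle.dump((c,t,s),open('hov.pkl','wb'))
a=cv2.resize(c['image'][110:200,210:300,::-1],(600,600),interpolation=cv2.INTER_CUBIC);cv2.imwrite('pics/g3.png',a)"
```

```text
pos [ 0.4992 -0.0757  0.1757] yaw 57.83 F [ 0.2 -0.1 -2.4] t 5.8833 shift cm [-0.06  0.13  0.07] turn -0.16938987965765762 j [-0.3   0.36  1.66 -0.    1.12  0.26]
[ 0.01643323  0.00677752 -0.01979831] 0.15138836175761372
```

View pics/g3.png

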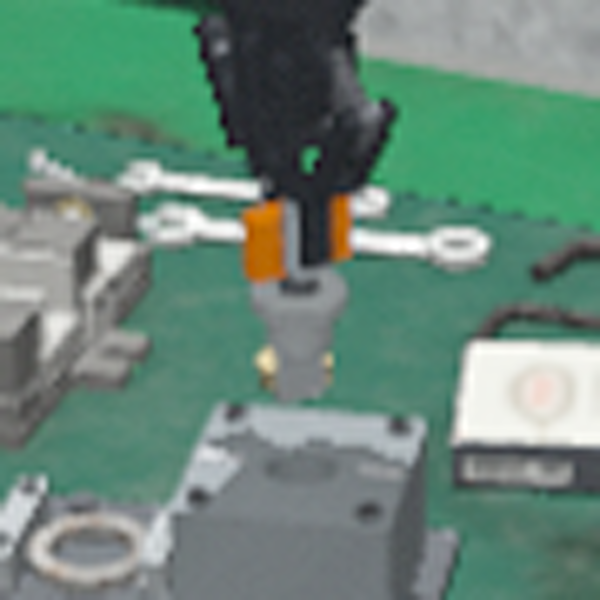

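Picture 6 shows the key hanging above the block: flange at (299,295), tang end at (300,385), bore mouth at (300,466). Next I'll work out the axis offset numerically.

```bash
cat > m3.py <<'E'
from h import *
import pickle
from scipy.optimize import least_squares
c,t,s=pickle.load(open('hov.pkl','rb')); tz=s["tool_pos"]
P=pts(c)
print("tcp",tz)
def proj(c,p):
    q=rot(c).T@(np.asarray(p)-np.array(c["position"])); return c["fx"]*q[0]/q[2]+c["cx"],c["fy"]*q[1]/q[2]+c["cy"]
# rows through flange & shank: left/right edges by depth near axis
ax=np.array([.4992,-.0757])
for z in (.161,.150,.145,.140,.130,.120):
    u,v=proj(c,[*ax,z]); v=int(round(v)); row=P[v]; near=np.hypot(row[:,0]-ax[0],row[:,1]-ax[1])<.04
    near&=row[:,2]>.09; us=np.nonzero(near)[0]; us=us[abs(us-u)<12]
    i=c["image"][v,int(u)-9:int(u)+10].astype(int).sum(1)//3
    print(z,"axis proj",round(u,2),v,"edges",us.min(),us.max(),"mid",(us.min()+us.max())/2,i)
# side surface circle fits
for z0,z1,rad in((.157,.164,.022),(.138,.154,.015)):
    m=(np.hypot(P[...,0]-ax[0],P[...,1]-ax[1])<.03)&(P[...,2]>z0)&(P[...,2]<z1); q=P[m][:,:2]
    f=least_squares(lambda a:np.hypot(*(q-a).T)-rad,ax,loss="soft_l1",f_scale=.001); print("circle",m.sum(),f.x,np.abs(f.fun).mean())
print("px mm",np.linalg.norm(np.array(c["position"])-[.5,-.077,.1])/c["fx"]*1000)
# bore mouth in scene image
S=pickle.load(open('scene0.pkl','rb')); u,v=proj(S,[.5005,-.077,.073]); print("block centre proj",u,v)
g=cv2.cvtColor(S["image"],cv2.COLOR_RGB2GRAY); print(g[int(v)-5:int(v)+6,int(u)-9:int(u)+11]); print(int(u)-9,int(v)-5)
E
python3 m3.py
```

```text
tcp [ 0.49921851 -0.07574758  0.17569797]
0.161 axis proj 253.91 155 edges 248 261 mid 254.5 [111 109 106 114 130 138 146 151 152 151 151 152 152 154 150 149 137 119
 103]
0.15 axis proj 253.98 158 edges 250 259 mid 254.5 [110 109 108 107 109 114 124 133 130 134 132 131 132 131 128 116 100 109
 109]
0.145 axis proj 254.01 159 edges 250 259 mid 254.5 [109 107 104 103 109 116 126 130 135 133 134 130 125 121 114 105 105 105
 106]
0.14 axis proj 254.04 161 edges 250 259 mid 254.5 [107 109 107 104 112 128 128 134 137 137 136 133 131 120 111 107 107 106
 106]
0.13 axis proj 254.1 164 edges 251 258 mid 254.5 [111 111 111 150 205 201 160 127 123 125 125 125 128 146 162 101 103 103
 103]
0.12 axis proj 254.16 167 edges 251 258 mid 254.5 [106 108 109 103  87 113 124 129 127 128 128 128 127 129 123 107 107 105
 106]
circle 32 [ 0.49813021 -0.07670891] 0.0031314680539388825
circle 41 [ 0.49713502 -0.07598549] 0.0015165080212160194
px mm 3.0159761897046153
block centre proj 254.25301703261127 180.1227147294171
[[182 183 183 183 184 183 184 183 185 184 184 184 185 183 183 183 184 182
  182 183]
 [
[... 156 characters left out ...]

  182 181]
 [195 198 186 186 180 161 143 126 117 111 112 115 120 127 153 172 182 182
  182 181]
 [182 191 185 184 169 122  97 107 109 114 115 113 111 105 112 153 181 181
  188 200]
 [186 184 186 185 165 106  98 108 111 113 114 114 110 106 112 156 184 182
  190 208]
 [187 186 187 187 183 153 130 111 108 109 111 110 116 127 142 178 185 184
  181 183]
 [189 187 187 188 190 187 176 160 154 154 154 155 161 169 174 187 185 183
  182 184]
 [189 187 188 189 188 188 190 190 189 189 190 188 189 188 187 186 185 183
  184 184]
 [188 187 187 188 189 188 187 187 189 188 187 187 185 185 186 186 185 185
  185 184]
 [188 188 188 189 189 189 188 189 189 187 186 186 187 186 187 186 185 186
  176 153]]
245 175
```

Call:
{"name": "play_rows", "arguments": {
  "steps": [
    [[0,0.12,1.5],0,1],
    [[0,0.12,3],0,1],
    [[0,0.12,4.5],0,1],
    [[0,0.12,5.2],0,1],
    [[0,0.12,5.2],0,1]
  ]
}}

```text
t: 6.4
tool_pos: [0.4995, -0.0762, 0.1229]
eef_rot: [0.875, 0.484, -0.001, -0.001]
contact_force: [-0.6, 0.3, -2.8]
gripper_width: 0.153
```

Call:
{"name": "play_rows", "arguments": {
  "steps": [
    [[0,0,0.15],0,1],
    [[0,0,0.3],0,1],
    [[0,0,0.45],0,1],
    [[0,0,0.6],0,1],
    [[0,0,0.6],0,1]
  ]
}}

```text
t: 6.82
tool_pos: [0.5005, -0.0765, 0.1184]
eef_rot: [0.875, 0.485, 0.0, 0.0]
contact_force: [0.8, -0.2, -2.7]
gripper_width: 0.155
```

```bash
python3 -c "
from h import *
go(.5002,-.0764,.11,58);s=r.state();print(s['wrist_torque'])"
```

```text
pos [ 0.5005 -0.0765  0.1184] yaw 57.98 F [ 0.8 -0.2 -2.7] t 6.8167 shift cm [-0.01 -0.03  0.84] turn -0.015957001840824603 j [-0.3   0.43  1.73 -0.    0.98  0.26]
[-0.01010687  0.03846313  0.00740111]
```

Call:
{"name": "play_rows", "arguments": {
  "steps": [
    [[0,0,0.05],0,1],
    [[0,0,0.1],0,1],
    [[0,0,0.15],0,1],
    [[0,0,0.2],0,1],
    [[0,0,0.2],0,1]
  ]
}}

```text
t: 7.23
tool_pos: [0.5004, -0.0765, 0.1162]
eef_rot: [0.875, 0.485, -0.0, -0.0]
contact_force: [-0.3, 1.2, -3.6]
gripper_width: 0.155
```

Call:
{"name": "play_rows", "arguments": {
  "steps": [
    [[0,0,0.05],0,1],
    [[0,0,0.1],0,1],
    [[0,0,0.15],0,1],
    [[0,0,0.15],0,1]
  ]
}}

```text
t: 7.57
tool_pos: [0.5004, -0.0765, 0.1147]
eef_rot: [0.875, 0.485, -0.0, -0.0]
contact_force: [0.2, 0.2, -2.6]
gripper_width: 0.153
```

Call:
{"name": "play_rows", "arguments": {
  "steps": [
    [[0,0,0.05],0,1],
    [[0,0,0.1],0,1],
    [[0,0,0.15],0,1],
    [[0,0,0.15],0,1]
  ]
}}

```text
t: 7.9
tool_pos: [0.5007, -0.0765, 0.1136]
eef_rot: [0.875, 0.485, 0.0, 0.0]
contact_force: [-1.5, 0.5, 1.6]
gripper_width: 0.154
```

Call:
{"name": "play_rows", "arguments": {
  "steps": [
    [[0,0,0.05],0,1],
    [[0,0,0.1],0,1],
    [[0,0,0.1],0,1]
  ]
}}

```text
t: 8.15
tool_pos: [0.5008, -0.0765, 0.1128]
eef_rot: [0.875, 0.485, 0.0, 0.0]
contact_force: [-1.9, 0.8, 5.7]
gripper_width: 0.154
```

Call:
{"name": "play_rows", "arguments": {
  "steps": [
    [[-0.02,-0.04,0],0,1],
    [[-0.02,-0.08,0],0,1],
    [[-0.02,-0.08,0],0,1]
  ]
}}

```text
t: 8.4
tool_pos: [0.5004, -0.0765, 0.113]
eef_rot: [0.875, 0.485, 0.001, 0.001]
contact_force: [-0.1, 0.2, 5.3]
gripper_width: 0.153
```

```bash
python3 -c "
from h import *
go(.5002,-.0764,.11,58);s=r.state();print(s['wrist_torque'],s['contact_force'])"
```

```text
pos [ 0.5004 -0.0765  0.113 ] yaw 57.99 F [-0.1  0.2  5.3] t 8.4 shift cm [-0.01 -0.02  0.3 ] turn -0.012144746409951779 j [-0.3   0.44  1.74 -0.    0.96  0.26]
[ 0.05190919  0.07783454 -0.00595751] [-0.13924547  0.17450591  5.28433504]
```

```bash
python3 -c "
from h import *
import pickle
T=pickle.load(open('top0.pkl','rb'));P=pts(T)
v0=115+292//6;u0=240+205//6
print((P[v0-5:v0+6,u0-6:u0+7,2]*1000).round(0))
print(T['image'][v0-5:v0+6,u0-6:u0+7].astype(int).sum(-1)//3)"
```

```text
[[  73.   73.   75.   75.   75.   74.   72.   74.   73.   72.   78.   73.
    73.]
 [1458.   74.   75.   76.   66.   70.   68.   69.   69.   74.   76.   72.
    72.]
 [  70.   74.   73.   53.   46.   43.   53.   57.   63.   77.   74.   72.
    73.]
 [  74.   68.   52.   38.   50.   52.   53.   47.   47.   61.   73.   72.
    69.]
 [  72.   50.   27.   32.   46.   48.   48.   48.   43.   51.   67.   73.
    71.]
 [  74.   48.   24.   18.   29.   44.   47.   48.   54.   49.   64.   70.
    76.]
 [  73.   48.   44.   23.   32.   33.   46.   48.   44.   48.   56.   69.
    75.]
 [  71.   47.   53.   53.   19.   22.   38.   39.   51.   52.   58.   78.
    74.]
 [  79.   48.   44.   56.   45.   20.   23.   39.   45.   46.   74.   76.
    72.]
 [  76.   72.   44.   45.   44.   22.   26.   24.   40.   73.   72.   74.
    67.]
 [  71.   75.   75.   73.   50.   47.   24.   26.   72.   76.   74.   72.
    77.]]
[[173 173 165 150 135 129 124 131 148 161 169 170 170]
 [174 167 140 101  87  83  79  76  86 127 158 169 171]
 [172 147 101  67 124 141 136 134 108  87 130 163 171]
 [162 122  76  63 129 163 169 168 139  88  99 150 170]
 [154 139 122  87  68 127 161 168 155 122  94 136 165]
 [158 165 162 127  90  74 129 161 168 143 102 134 165]
 [160 166 166 155 124  90  85 136 163 143 107 142 162]
 [162 164 167 164 150 110  75  95 145 139 117 150 162]
 [168 159 165 167 162 130 100  86 111 123 137 161 171]
 [174 167 164 163 164 156 133 100 101 135 159 169 171]
 [174 174 167 159 163 169 148 130 148 165 171 171 171]]
```

The depth map from the first picture puts the brass face at z≈47.5 mm and the slot floor at ≈22 mm. The contact I felt matches that: the tang end is at ≈47 mm and pressed with about 8 N. Now I'll search clockwise.

Call:
{"name": "play_rows", "arguments": {
  "steps": [
    [[0,0,0],2,1],
    [[0,0,0],4,1],
    [[0,0,0],6,1],
    [[0,0,0],7,1],
    [[0,0,0],7,1]
  ]
}}

```text
t: 8.82
tool_pos: [0.5001, -0.0764, 0.1128]
eef_rot: [0.903, 0.43, 0.0, 0.0]
contact_force: [-1.1, 1.2, 6.2]
gripper_width: 0.152
```

Call:
{"name": "play_rows", "arguments": {
  "steps": [
    [[0,0,0],1,1],
    [[0,0,0],2,1],
    [[0,0,0],3,1],
    [[0,0,0],4,1],
    [[0,0,0],4,1]
  ]
}}

```text
t: 9.23
tool_pos: [0.5, -0.0763, 0.1128]
eef_rot: [0.917, 0.398, 0.0, 0.0]
contact_force: [-1.3, -0.3, 5.8]
gripper_width: 0.155
```

```bash
python3 -c "
from h import *
go(.5002,-.0764,.11,40);s=r.state();print(s['wrist_torque'],s['contact_force'])"
```

```text
pos [ 0.5    -0.0763  0.1128] yaw 46.94 F [-1.3 -0.3  5.8] t 9.2333 shift cm [0.01 0.02 0.28] turn 6.9383505348399055 j [-0.3   0.44  1.74 -0.    0.96  0.45]
[ 0.16424245  0.28927595 -0.00929577] [-1.31301208 -0.27177272  5.82860671]
```

Call:
{"name": "play_rows", "arguments": {
  "steps": [
    [[0,0,0],1,1],
    [[0,0,0],2,1],
    [[0,0,0],3,1],
    [[0,0,0],3,1]
  ]
}}

```text
t: 9.57
tool_pos: [0.5001, -0.0764, 0.1128]
eef_rot: [0.927, 0.374, 0.0, 0.0]
contact_force: [-1.9, 0.4, 5.3]
gripper_width: 0.153
```

Call:
{"name": "play_rows", "arguments": {
  "steps": [
    [[0,0,0],1,1],
    [[0,0,0],2,1],
    [[0,0,0],3,1],
    [[0,0,0],3,1]
  ]
}}

```text
t: 9.9
tool_pos: [0.5001, -0.0766, 0.1123]
eef_rot: [0.937, 0.35, 0.0, 0.001]
contact_force: [1.8, -1.4, -1.4]
gripper_width: 0.159
```

The pressure dropped at yaw ≈41°, so the slot is found. I'll lower gently.

Call:
{"name": "play_rows", "arguments": {
  "steps": [
    [[0,0,0.08],0,1],
    [[0,0,0.16],0,1],
    [[0,0,0.24],0,1],
    [[0,0,0.3],0,1],
    [[0,0,0.3],0,1]
  ]
}}

```text
t: 10.32
tool_pos: [0.5, -0.0765, 0.1091]
eef_rot: [0.937, 0.35, 0.0, 0.0]
contact_force: [2.2, -3.8, -3.3]
gripper_width: 0.158
```

```bash
python3 -c "
from h import *
go(.5002,-.0764,.11,40);s=r.state();print(s['wrist_torque'],s['contact_force'])"
```

```text
pos [ 0.5    -0.0765  0.1091] yaw 40.99 F [ 2.2 -3.8 -3.3] t 10.3167 shift cm [ 0.02  0.   -0.09] turn 0.9937395625790373 j [-0.3   0.44  1.74 -0.    0.95  0.55]
[-0.62692671 -0.65300632 -0.00961842] [ 2.22691586 -3.81872794 -3.25375732]
```

Call:
{"name": "play_rows", "arguments": {
  "steps": [
    [[0,0.03,0.05],0,1],
    [[0,0.06,0.1],0,1],
    [[0,0.06,0.2],0,1],
    [[0,0.06,0.3],0,1],
    [[0,0.06,0.3],0,1]
  ]
}}

```text
t: 10.73
tool_pos: [0.5, -0.0767, 0.106]
eef_rot: [0.937, 0.35, -0.0, -0.0]
contact_force: [2.3, -3.1, -3.4]
gripper_width: 0.15
```

```bash
python3 -c "
from h import *
go(.5002,-.0764,.093,40);s=r.state();print(s['wrist_torque'],s['contact_force'])"
```

```text
pos [ 0.5    -0.0767  0.106 ] yaw 40.99 F [ 2.3 -3.1 -3.4] t 10.7333 shift cm [ 0.03 -0.01  1.3 ] turn 0.990187020475787 j [-0.3   0.45  1.75 -0.    0.95  0.55]
[-0.50072035 -0.5086557   0.03070371] [ 2.34355126 -3.10326784 -3.43028822]
```

Call:
{"name": "play_rows", "arguments": {
  "steps": [
    [[0,0.04,0.1],0,1],
    [[0,0.08,0.2],0,1],
    [[0,0.08,0.3],0,1],
    [[0,0.08,0.4],0,1],
    [[0,0.08,0.4],0,1]
  ]
}}

```text
t: 11.15
tool_pos: [0.5001, -0.077, 0.1018]
eef_rot: [0.937, 0.35, -0.001, -0.0]
contact_force: [1.7, -0.3, -3.7]
gripper_width: 0.153
```

```bash
python3 -c "
from h import *
go(.5002,-.0764,.093,40);s=r.state();print(s['wrist_torque'],s['contact_force'])"
```

```text
pos [ 0.5001 -0.077   0.1018] yaw 40.99 F [ 1.7 -0.3 -3.7] t 11.15 shift cm [ 0.05 -0.04  0.88] turn 0.9874272720957364 j [-0.3   0.45  1.75  0.    0.94  0.55]
[-0.06286772 -0.04200628 -0.00553748] [ 1.67321448 -0.34451408 -3.73753807]
```

Lateral load is relieved. Now down to within about 1 mm of home, then ease the shoulder down.

Call:
{"name": "play_rows", "arguments": {
  "steps": [
    [[0,0,0.2],0,1],
    [[0,0,0.4],0,1],
    [[0,0,0.6],0,1],
    [[0,0,0.75],0,1],
    [[0,0,0.75],0,1]
  ]
}}

```text
t: 11.57
tool_pos: [0.5003, -0.0772, 0.0943]
eef_rot: [0.937, 0.35, -0.0, -0.0]
contact_force: [-0.4, 0.1, -2.7]
gripper_width: 0.156
```

Call:
{"name": "play_rows", "arguments": {
  "steps": [
    [[0,0,0.05],0,1],
    [[0,0,0.1],0,1],
    [[0,0,0.1],0,1]
  ]
}}

```text
t: 11.82
tool_pos: [0.5006, -0.0773, 0.0938]
eef_rot: [0.937, 0.35, -0.0, 0.0]
contact_force: [-0.4, -0.9, -3.5]
gripper_width: 0.154
```

```bash
python3 -c "
from h import *
go(.5002,-.0764,.0925,14.7);s=r.state();print(s['wrist_torque'],s['contact_force'])"
```

```text
pos [ 0.5006 -0.0773  0.0938] yaw 40.99 F [-0.4 -0.9 -3.5] t 11.8167 shift cm [ 0.03 -0.09  0.13] turn 26.29072838184192 j [-0.3   0.47  1.76 -0.    0.92  0.55]
[ 0.00135062  0.02674847 -0.09185968] [-0.35080389 -0.91937524 -3.51054287]
```

Call:
{"name": "play_rows", "arguments": {
  "steps": [
    [[0,0,0.04],0,1],
    [[0,0,0.08],0,1],
    [[0,0,0.1],0,1],
    [[0,0,0.1],0,1]
  ]
}}

```text
t: 12.15
tool_pos: [0.5006, -0.0773, 0.0928]
eef_rot: [0.937, 0.35, -0.0, 0.0]
contact_force: [0.0, -0.7, -2.9]
gripper_width: 0.152
```

Call:
{"name": "play_rows", "arguments": {
  "steps": [
    [[0,0,0.03],0,1],
    [[0,0,0.06],0,1],
    [[0,0,0.06],0,1]
  ]
}}

```text
t: 12.4
tool_pos: [0.5007, -0.0774, 0.0926]
eef_rot: [0.937, 0.35, 0.0, 0.0]
contact_force: [-2.4, 0.6, 1.6]
gripper_width: 0.155
```

The shoulder touched at TCP z 0.0927 (expected 0.0925). Now I'll turn clockwise 26.3° to the marks.

Call:
{"name": "play_rows", "arguments": {
  "steps": [
    [[0,0,0],3,1],
    [[0,0,0],6,1],
    [[0,0,0],9,1],
    [[0,0,0],12,1],
    [[0,0,0],13,1]
  ]
}}

```text
t: 12.82
tool_pos: [0.5008, -0.0778, 0.0926]
eef_rot: [0.971, 0.241, 0.0, 0.001]
contact_force: [-1.8, -2.4, 1.5]
gripper_width: 0.154
```

Call:
{"name": "play_rows", "arguments": {
  "steps": [
    [[0,0,0],3,1],
    [[0,0,0],6,1],
    [[0,0,0],9,1],
    [[0,0,0],12,1],
    [[0,0,0],13.3,1]
  ]
}}

```text
t: 13.23
tool_pos: [0.5008, -0.0778, 0.0926]
eef_rot: [0.992, 0.127, 0.0, 0.001]
contact_force: [-1.1, -2.9, 2.5]
gripper_width: 0.151
```

Call:
{"name": "play_rows", "arguments": {
  "steps": [
    [[0,0,0],0,1],
    [[0,0,0],0,1],
    [[0,0,0],0,1]
  ]
}}

```text
t: 13.48
tool_pos: [0.5009, -0.0777, 0.0926]
eef_rot: [0.992, 0.128, 0.0, 0.0]
contact_force: [-1.6, -3.8, 5.1]
gripper_width: 0.152
```

```bash
python3 -c "
from h import *
go(.5002,-.0764,.0925,14.7);s=r.state();print(s['wrist_torque'],s['contact_force'])"
```

```text
pos [ 0.5009 -0.0777  0.0926] yaw 14.76 F [-1.6 -3.8  5.1] t 13.4833 shift cm [-0.04 -0.15  0.01] turn 0.06452177416057481 j [-0.3   0.47  1.76 -0.    0.91  1.01]
[-0.74715976  0.34162338  0.12426819] [-1.56945353 -3.77921182  5.12222003]
```

Call:
{"name": "play_rows", "arguments": {
  "steps": [
    [[0,0.04,0],0,1],
    [[0,0.06,0],0,1],
    [[0,0.06,0],0,1]
  ]
}}

```text
t: 13.73
tool_pos: [0.5009, -0.0778, 0.0925]
eef_rot: [0.992, 0.128, 0.0, 0.0]
contact_force: [-2.0, -1.6, 6.2]
gripper_width: 0.153
```

Call:
{"name": "play_rows", "arguments": {
  "force": 20,
  "steps": [
    [[0,0,0],0,0.8],
    [[0,0,0],0,0.7],
    [[0,0,0],0,0.55],
    [[0,0,0],0,0.5],
    [[0,0,0],0,0.5]
  ]
}}

```text
t: 14.15
tool_pos: [0.5007, -0.0777, 0.092]
eef_rot: [0.992, 0.128, -0.0, -0.0]
contact_force: [-0.8, -0.3, 0.4]
gripper_width: 0.496
```

Call:
{"name": "play_rows", "arguments": {
  "steps": [
    [[0,0,-1],0,0.5],
    [[0,0,-2.5],0,0.5],
    [[0,0,-5],0,0.5],
    [[0,0,-8],0,0.5],
    [[0,0,-11],0,0.5]
  ]
}}

```text
t: 14.57
tool_pos: [0.5004, -0.0777, 0.2038]
eef_rot: [0.992, 0.128, -0.0, -0.0]
contact_force: [0.6, 0.2, 0.3]
gripper_width: 0.499
```

Call:
{"name": "play_rows", "arguments": {
  "steps": [
    [[0,3.5,-2],0,0.5],
    [[0,7,-3],0,0.5],
    [[0,11,-3],0,0.5],
    [[0,15,-3],0,0.5],
    [[0,18.5,-3],0,0.5]
  ]
}}

```text
t: 14.98
tool_pos: [0.548, -0.2591, 0.2335]
eef_rot: [0.992, 0.128, 0.001, 0.001]
contact_force: [0.3, -0.7, 0.2]
gripper_width: 0.496
```

```bash
cat > chk.py <<'E'
from h import *
import sys
go(.5,-.077,.2,14.7)
c=imaging.camera('scene');t=imaging.camera('top')
for n,c in(("T",t),("S",c)):
    P=pts(c);h=cv2.cvtColor(c["image"],cv2.COLOR_RGB2HSV)
    near=np.hypot(P[...,0]-.5,P[...,1]+.077)<.045
    m=near&(h[...,0]>8)&(h[...,0]<22)&(h[...,1]>180)&(P[...,2]>.085); q=P[m]
    if len(q)<10: print(n,"few",len(q));continue
    top=np.percentile(q[:,2],95); v,u=np.nonzero(m&(P[...,2]>.113)); w=np.array([ray(c,a,b,.123)[:2] for a,b in zip(u,v)])
    print(n,len(q),"top z",top,[np.array(x).round(4) for x in cv2.minAreaRect(w.astype(np.float32))])
    d=q[:,:2]-q[:,:2].mean(0);e=np.linalg.svd(d,full_matrices=False)[2][0];print("yaw pca",np.degrees(np.arctan(e[1]/e[0])),q.mean(0))
    fl=near&(h[...,1]<80)&(P[...,2]>.077)&(P[...,2]<.09); print("flange z",np.median(P[fl][:,2]) if fl.any() else None)
a=cv2.resize(t['image'][110:200,235:325,::-1],(400,400),interpolation=cv2.INTER_CUBIC)
b=cv2.resize(imaging.camera('scene')['image'][120:210,200:290,::-1],(400,400),interpolation=cv2.INTER_CUBIC)
cv2.imwrite(sys.argv[1],np.hstack([a,b]))
E
python3 chk.py pics/f1.png
```

```text
pos [ 0.548  -0.2591  0.2335] yaw 14.68 F [ 0.3 -0.7  0.2] t 14.9833 shift cm [ -0.03 -18.84   3.32] turn -0.02122291824856326 j [-0.57  0.49  1.28 -0.    1.36  0.75]
T 51 top z 0.1279115936926185 [array([ 0.4988, -0.0779]), array([0.0464, 0.012 ]), np.float64(14.9962)]
yaw pca 15.763361940685147 [ 0.49800081 -0.07789438  0.12347266]
flange z 0.08004024821803102
S 150 top z 0.1256374785029303 [array([ 0.4942, -0.0673]), array([0.0453, 0.0309]), np.float64(24.6442)]
yaw pca 16.913911334789795 [ 0.4960385  -0.07260913  0.11325254]
flange z 0.08197685652274589
```

View pics/f1.png

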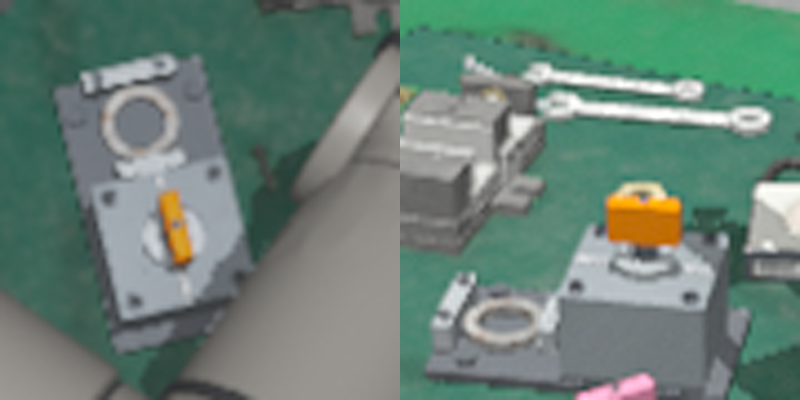

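Picture 7 shows the handle at (175,228) in line with both white marks, and the flange seated on the block. The arm is clear, so I'll hand in.

```bash
python3 -c "
from h import *
c=imaging.camera('scene');print('dowel',pts(c)[200,177].round(4));print(r.hand_in())"
```

```text
dowel [0.6909 0.0634 0.0319]
the job is handed in; nothing more can be done
None
```

The key is fully home in the block with its handle in line with the two white marks. I let go, moved the arm clear and handed the job in at about 15 s of the 54 s allowed.

**What I did:** I took the orange-handled key from the stand and put it down the bore of the 100 mm block. I turned it clockwise under about 8–9 N until the pressure dropped at a yaw of about 41°. I then lowered it until the shoulder touched, turned it 26.3° clockwise to the marks and released it.

**Last checks:**
- **Seating:** the shoulder touched at TCP height 0.0927 m (0.0925 m expected). Afterwards the flange top measured 80–82 mm (81 mm expected), and the handle top was close to its expected height.
- **Alignment:** the tool was at 14.76° just before release, against marks at about 14.7°. From the top view the handle reads 15.0–15.8°.
- **Disagreement:** the scene camera gave 16.9° and 24.6° for the handle. Both mix in the handle's side face, so I trusted the top view.
- **Forces:** readings after each move never showed more than about 9 N downward. While the tang was entering the slot, a sideways load of about 4.4 N built up, and I moved the tool slightly to relieve it. A similar load was left after the final turn and I eased most of it off before letting go.
- **Bystanders:** the dowel is where it was. I did not re-measure the carton, but the arm never went down near it.

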